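# Clear the tube rack and hold the sprung specimen-box lid below its balance point

## Robot

A 6-joint arm with a two-finger parallel gripper is mounted at the origin on the work surface. World frame = base frame: x ahead of the robot, y to its left, z up, the work surface at z = 0. Lengths are in m, angles in rad, forces in N, time in s.
With the tool pointing down it reaches from about 0.325 to 0.775 m from the base axis. Payload 5.5 kg.
Tool frame: the origin (TCP) lies between the finger pads; the fingertips stand finger_overhang ahead of it and the grasp point (between the pads) lies 8 mm behind it (finger_overhang is the distance from the TCP to the fingertips, in m); z points along the fingers, y is the direction in which the jaws open and shut (so a half turn about z gives the same grasp; the last joint's range is limited). The gripper opens to 88 mm and grips with 3 to 60 N. Pads are 20 mm wide; open, the fingers measure 115 mm over their backs; the gripper's body (75 mm by 178 mm) begins 61 mm behind the grasp point.
Start: joints at [-1.374, 0.091, 1.231, -0, 1.82, -0.057], TCP at [0.151, -0.581, 0.234] pointing down, gripper open.
Joint ranges: [-2.87, 2.87], [-0.86, 2.18], [0.17, 2.46], [-1.51, 4.65], [0.06, 2.69], [-2.65, 2.65]. Speed limits (rad/s): [2.57, 2.57, 3.01, 3.14, 3.14, 3.14].

## Interface

Orientations are given as a rotation vector (axis times angle).
In Python, from rig import get_obs, get_image, sign_off, finger_overhang gives the robot as it stands.
- The arm moves only by the tool step_arm, never from a script. Its argument "commands" is a list that holds one entry, the list of rows, each a list of 7 numbers: the shift along the tool's x, y, z in mm, then the turn, a rotation vector about the tool's x, y, z in degrees, then the finger opening in mm, from 0 to 87.8. In form: [[[tx, ty, tz, ax, ay, az, jaw], ...]]. A call has 1 to 8 rows; each row is the pose to reach, as a shift and turn from the pose commanded when the call began, along the tool's axes at that moment; what a row does not reach only later rows make up. A row lasts 1/8 s, in which the tool goes at most 62.5 mm and 10.7 degrees, less where a joint would pass 70% of its speed; a pose out of reach is approached as far as the arm can. A call with a gripper value outside its range is refused whole. The fingers move at their own pace and stop on an object; "squeeze" is the grip in N (left out, the last holds). Time passes only in rows, so rows that repeat a pose let the fingers close. It gives the time, the measured TCP pose, the force and the opening at its end, in the units of the state.
- get_obs(): the state, without advancing time (a new reading comes with each control period).
- get_image(name): name is "scene" or "top" or "wrist"; returns a dict with "img" (400x640x3 uint8, red, green, blue), "fx", "fy", "cx", "cy" (pixels), "R" (3x3) and "t" (3): a world point X has camera coordinates R X + t. Camera axes: x right, y down, z forward; pixel columns grow to the right and rows downward; lengths in m; the calibration is good to about 2 mm. A picture is of the moment at which its call begins. There is no depth.
- sign_off(): hands the job in, once; it reports no verdict.
The state is a dict: "t": time; "joint_pos": joint angles; "qvel": joint speeds; "joint_efforts": joint torques, N m; "position": TCP position; "ee_rot": TCP orientation; "wrist_force": force on the tool from outside, world axes, zero at the start; "ft_torque": the same for the moment, N m; "grip_width": finger opening in m.
Only numpy, scipy, OpenCV 4.12 (cv2) and the standard library are available. Lean on these libraries where they do the work, as an engineer would, in place of code of your own. Each camera call takes 0.05 s, during which the arm holds its last target.

## Task

A tube rack has been left on the closed lid of the specimen box: lift it off and stand it upright on the dark bench pad beside the box, then let go of it. Then take the lid by its bar handle, raise it past its balance point (55 degrees open) to about 65 degrees without letting it spring right open, ease it back down to about 45 degrees, and finish still holding it there, so that it would drop shut if you let go. Leave the other tube rack and the two specimen jars where they stand.

Things in the scene. Friction and masses are not known exactly. Their poses are not given: they have to be found in the camera images.
- box: White specimen box fixed to the bench, 200 (x) x 270 (y) x 85 mm high without its lid, turned by up to 15 degrees; origin at the centre of its underside; x points from the handle side to the hinge side. A flat white lid 12 mm thick covers it: the shut lid's upper face is 97 mm above the origin. The tubes inside stay there.
- lid (a joint): Lid's opening angle in rad: 0 shut (level), growing as the handle rises; end stop 1.5. Lid of 0.7 kg with a preloaded hinge spring (about 0.4 N m, opening). It balances at 0.96 rad (55 degrees): below, it falls shut by itself (about 1.3 N at the handle lifts it from shut, under 0.5 N holds it at 0.8 rad); above, it springs open to the stop. Hardly any friction.
- lid_hinge (a point): Middle of the lid's hinge line, which runs along the box's y axis at its far (+x) upper rim, 100 mm from the box's centre and 85 mm above its underside.
- lid_grip (a point): Middle of the lid's handle: a round steel bar 12 mm thick, parallel to the hinge, 120 mm long, held by two end arms 45 mm out in front of the lid's edge (39 mm clear gap behind the bar). It lies 245 mm from the hinge line and 6 mm above the lid's underside: 91 mm above the bench when shut. z is the lid's normal. The bar can turn between the fingers, so the gripper may stay upright.
- rack: White plastic tube rack lying across the lid: a block 50 (x) x 190 (y) x 45 mm high, 0.2 to 0.33 kg, with four red-capped tubes fixed in each end (tops 87 mm above its underside, 53 mm or more from its middle along y). Its middle has only empty holes and is where to grip it, across the 50 mm width. Origin at the centre of its underside, z up.
- pad: Dark rubber bench pad, fixed, 240 (x) x 160 (y) x 4 mm thick, on the bench to the left or the right of the box; origin at the centre of its underside. The rack fits on it lengthwise, with its 190 mm length along the pad's x axis.
- full_rack: Bystander: a second rack of the same size with all its holes filled by tubes, loose on the bench on the other side of the box from the pad; origin at the centre of its underside.
- jar: Bystander: loose white specimen jar, 60 mm across, 65 mm high, near the robot on the left; origin under its centre.
- jar_b: Bystander: loose white specimen jar, 60 mm across, 65 mm high, near the robot on the right; origin under its centre.

How it is judged:
By the outcome, as a careful person would: the job done as asked, in the order asked, and still so for the second after the job is handed in, while the arm keeps its last pose, push and grip.
It also fails if it takes over 66 s, if anything falls off the work surface, if the arm or the gripper's body presses on something with over 40 N, if the wrist force passes 120 N, or if a joint passes its speed limit or range.

## Working session

There is one attempt and no reset: what is moved stays moved. The work goes in short steps, Python scripts to look and compute and a tool call to move; the robot and the scene stay as the last step left them, time stands still between calls to the robot, and variables do not carry over. Pictures are saved under pics/ and viewed, and the job is handed in when it is done.

Besides the shell and the picture viewer there is one more tool, called after ">>>" by a JSON object that holds its "op" and its "data". step_arm: Moves the arm, as the interface text tells. Its arguments: {"type":"object","properties":{"commands":{"type":"array"},"squeeze":{"type":"number"}},"required":["commands"]}

```bash
mkdir -p pics; ls
python3 - <<'E'
from rig import *
import cv2, numpy as np
print(finger_overhang)
o=get_obs()
for k,v in o.items(): print(k,v)
for n in ["scene","top"]:
    d=get_image(n); cv2.imwrite(f"pics/{n}0.png",d["img"][:,:,::-1])
    print(n,d["fx"],d["fy"],d["cx"],d["cy"],np.round(d["R"],4).tolist(),d["t"])
E
```

```text
pics
0.011
t 0.0
joint_pos [-1.37371053e+00  9.18371175e-02  1.23188246e+00 -3.68704170e-05
  1.81977851e+00 -5.67076894e-02]
qvel [ 0.00063534  0.00023726 -0.00134941  0.00071618 -0.00044419  0.00053668]
joint_efforts [ 7.35089579e-04 -4.46456158e+01 -4.06442142e+01  6.98970677e-02
  2.94335873e-02 -1.14987270e-04]
position [ 0.15057532 -0.58051732  0.2325218 ]
ee_rot [-3.11445120e+00 -3.97334492e-01  2.65751162e-04]
wrist_force [-0.61089181 -0.11857536 -0.30833798]
ft_torque [-0.01031524 -0.04535256 -0.05592342]
grip_width 0.0879981598191793
scene 414.571490282237 414.571490282237 322.8337952304934 201.18401746839052 [[0.8247, 0.5656, -0.007], [0.4074, -0.6026, -0.6862], [-0.3923, 0.563, -0.7274]] [-0.43533165 -0.15322453  1.30917725]
top 440.35869585250356 440.35869585250356 315.08924626712593 200.22350790069197 [[0.0037, -1.0, -0.0062], [-0.9931, -0.0029, -0.1169], [0.1169, 0.0066, -0.9931]] [0.001125   0.53347343 1.09642255]
```

View pics/scene0.png

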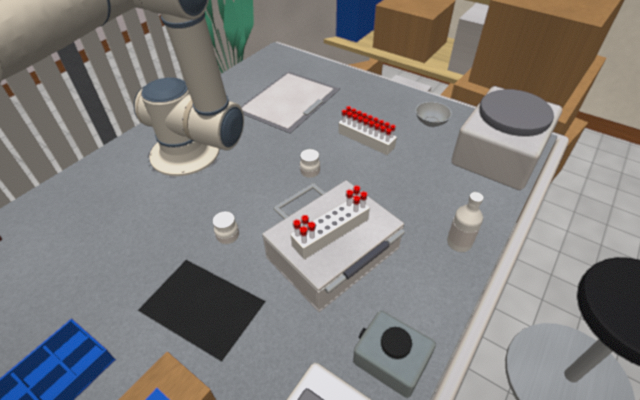

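View pics/top0.png

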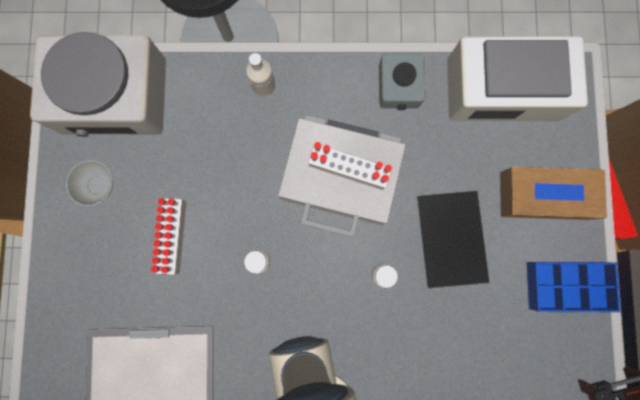

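The top view shows the box at about (343,170) with the rack across it. The pad is on the right at about (453,239), the jars at (256,262) and (386,276), and the full rack at left. I'll enlarge these areas.

Run:
```python
import cv2
im=cv2.imread("pics/top0.png")
cv2.imwrite("pics/c1.png",cv2.resize(im[105:245,265:425],None,fx=5,fy=4.2857*5/4.2857*0.85,interpolation=cv2.INTER_CUBIC) if 0 else cv2.resize(im[105:245,265:425],(640,560),interpolation=cv2.INTER_CUBIC))
cv2.imwrite("pics/c2.png",cv2.resize(im[180:300,360:520],(640,480),interpolation=cv2.INTER_CUBIC))
im=cv2.imread("pics/scene0.png")
cv2.imwrite("pics/c3.png",cv2.resize(im[170:310,255:415],(640,560),interpolation=cv2.INTER_CUBIC))
```

```text
(no output)
```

View pics/c1.png

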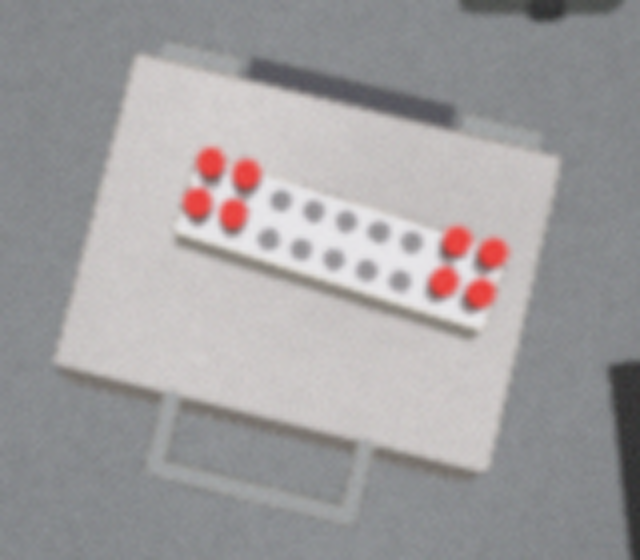

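View pics/c2.png

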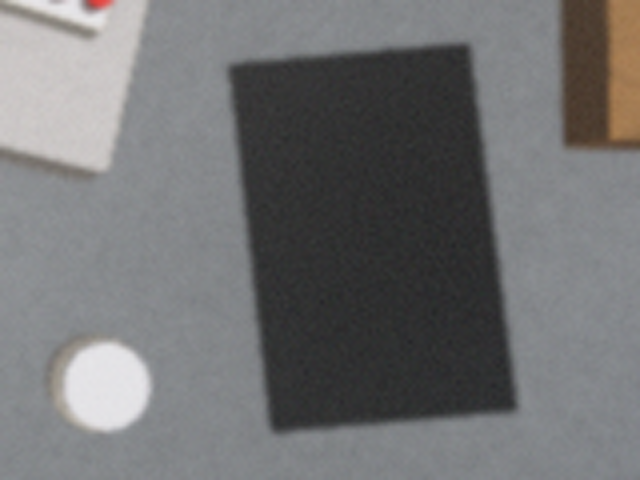

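View pics/c3.png

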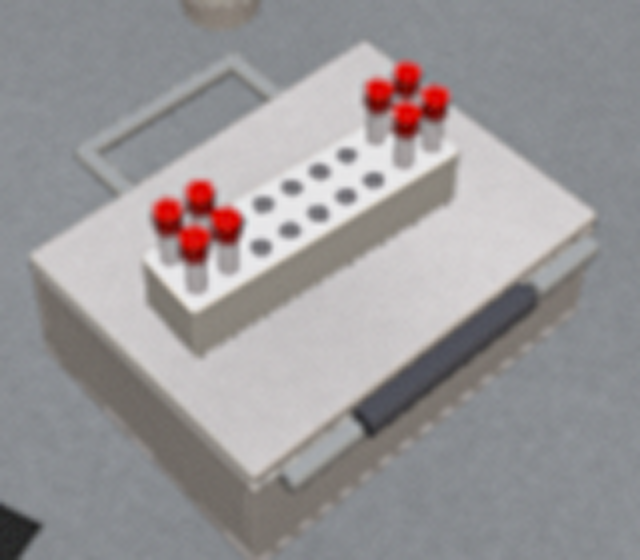

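```bash
cat > h.py <<'E'
import numpy as np
from rig import *
def cams():
    return {n:get_image(n) for n in ("top","scene")}
def ray(d,u,v,z):
    r=d["R"].T@np.array([(u-d["cx"])/d["fx"],(v-d["cy"])/d["fy"],1]); c=-d["R"].T@d["t"]
    return c+r*(z-c[2])/r[2]
def proj(d,X):
    p=d["R"]@np.array(X)+d["t"]; return np.array([d["fx"]*p[0]/p[2]+d["cx"],d["fy"]*p[1]/p[2]+d["cy"]])
E
python3 - <<'E'
from h import *
np.set_printoptions(precision=4,suppress=True)
C=cams();t=C["top"];s=C["scene"]
c1=lambda u,v,z:ray(t,265-.375+u/4,105-.375+v/4,z)
c2=lambda u,v,z:ray(t,360-.375+u/4,180-.375+v/4,z)
c3=lambda u,v,z:ray(s,255-.375+u/4,170-.375+v/4,z)
L=[c1(*p,.097) for p in [(138,57),(560,157),(488,470),(57,363)]];print("lid",np.array(L))
print("lid sides",[np.linalg.norm(L[i]-L[i-3]) for i in range(4)],"c",np.mean(L,0))
for a,b in((3,0),(2,1)): d=L[b]-L[a];print("xang",np.degrees(np.arctan2(d[1],d[0])))
for a,b in((1,0),(2,3)): d=L[b]-L[a];print("yang-90",np.degrees(np.arctan2(d[1],d[0]))-90)
B=[c1(*p,.095) for p in[(153,470),(350,517)]];d=B[0]-B[1];print("bar",B,np.mean(B,0),np.linalg.norm(d),np.degrees(np.arctan2(d[1],d[0]))-90)
H=[c1(*p,.142) for p in[(281,200),(412,242),(268,238),(400,281)]];d=H[0]+H[2]-H[1]-H[3];print("rack",np.mean(H,0),np.degrees(np.arctan2(d[1],d[0]))-90,"pitch",np.linalg.norm(d)/8)
print("front row mid top",c1(346,221,.142),"scene",c3(319,213,.142))
print("scene bar ends",c3(235,60,.095),c3(85,153,.095))
S=[c3(*p,.097) for p in[(252,478),(33,258),(366,43),(595,215)]];print("scene lid",np.array(S),np.mean(S,0))
P=[c2(*p,.004) for p in[(231,66),(468,45),(516,408),(273,431)]];print("pad",np.array(P),np.mean(P,0))
d=P[0]+P[1]-P[2]-P[3];print(np.degrees(np.arctan2(d[1],d[0])),np.linalg.norm(d)/2)
print("jar_b top",c2(106,386,.065))
E
```

```text
lid [[ 0.7275  0.0425  0.097 ]
 [ 0.6651 -0.2159  0.097 ]
 [ 0.4734 -0.169   0.097 ]
 [ 0.5373  0.09    0.097 ]]
lid sides [np.float64(0.26588043506131437), np.float64(0.1972771761285984), np.float64(0.26672076205784595), np.float64(0.1960622525021653)] c [ 0.6008 -0.0631  0.097 ]
xang -13.994427902384553
xang -13.748647040494742
yang-90 -13.58389866425965
yang-90 -13.845790041731249
bar [array([0.4729, 0.0316, 0.095 ]), array([ 0.4452, -0.0864,  0.095 ])] [ 0.459  -0.0274  0.095 ] 0.12126425067896529 -13.232363585992275
rack [ 0.604  -0.0781  0.142 ] -18.100992154846423 pitch 0.02008973199011226
front row mid top [ 0.6154 -0.0815  0.142 ] scene [ 0.615 -0.08   0.142]
scene bar ends [0.4775 0.0314 0.095 ] [ 0.4485 -0.0864  0.095 ]
scene lid [[ 0.6644 -0.2168  0.097 ]
 [ 0.4766 -0.1686  0.097 ]
 [ 0.5402  0.0903  0.097 ]
 [ 0.7298  0.042   0.097 ]] [ 0.6027 -0.0633  0.097 ]
pad [[ 0.5483 -0.2651  0.004 ]
 [ 0.5626 -0.4207  0.004 ]
 [ 0.3281 -0.4422  0.004 ]
 [ 0.3129 -0.2864  0.004 ]] [ 0.438  -0.3536  0.004 ]
5.20429197358102 0.23594234752706403
jar_b top [ 0.3441 -0.1708  0.065 ]
```

```bash
cat >> h.py <<'E'
from scipy.spatial.transform import Rotation as Rn
import json,sys
def down(yawy):
    # tool z down, tool y at world yaw (deg)
    a=np.radians(yawy); y=np.array([np.cos(a),np.sin(a),0]); z=np.array([0,0,-1.]); x=np.cross(y,z)
    return Rn.from_matrix(np.array([x,y,z]).T)
def rel(p0,R0,p,R):
    return np.round(np.r_[R0.inv().apply(np.array(p)-p0)*1e3, np.degrees((R0.inv()*R).as_rotvec())],1)
E
python3 - <<'E'
from h import *
o=get_obs();R=Rn.from_rotvec(o["ee_rot"]);print(R.as_matrix().round(3)); m=R.as_matrix()
print("tool y yaw",np.degrees(np.arctan2(m[1,1],m[0,1])))
p=np.array([.151,-.581,.234])
for yw in(-18.1,161.9): print(rel(p,R,[.604,-.078,.234],down(yw)))
E
```

```text
[[ 0.968  0.251 -0.   ]
 [ 0.251 -0.968  0.001]
 [ 0.    -0.001 -1.   ]]
tool y yaw -75.45878306311845
[ 5.648e+02 -3.731e+02  5.000e-01 -1.000e-01 -0.000e+00 -5.740e+01]
[ 5.648e+02 -3.731e+02  5.000e-01 -0.000e+00  1.000e-01  1.226e+02]
```

>>> {"op": "step_arm", "data": {"commands": [[[47, -31, 0, 0, 0, -4.8, 87], [94, -62, 0, 0, 0, -9.6, 87], [141, -93, 0, 0, 0, -14.4, 87], [188, -124, 0, 0, 0, -19.2, 87], [235, -155, 0, 0, 0, -24, 87], [282, -187, 0, 0, 0, -28.7, 87], [329, -218, 0, 0, 0, -33.5, 87], [376, -249, 0, 0, 0, -38.3, 87]]]}}

```text
t: 1.2
position: [0.453, -0.2438, 0.2336]
ee_rot: [2.811, 1.402, 0.0]
wrist_force: [0.7, -0.2, 0.3]
grip_width: 0.0871
```

```bash
cat > nx.py <<'E'
from h import *
# usage: nx.py x y z yaw ; relative from measured pose
o=get_obs();R=Rn.from_rotvec(o["ee_rot"]);m=R.as_matrix();a=[float(v) for v in sys.argv[1:]]
print("meas",o["position"].round(4),"yaw",np.degrees(np.arctan2(m[1,1],m[0,1])).round(2),"t",round(o["t"],2),"F",o["wrist_force"].round(1),"w",round(o["grip_width"],4),"q",o["joint_pos"].round(2))
if a: print(rel(o["position"],R,a[:3],down(a[3])))
E
python3 nx.py .604 -.078 .234 -18.1
```

```text
meas [ 0.453  -0.2438  0.2336] yaw -37.0 t 1.2 F [ 0.7 -0.2  0.3] w 0.0871 q [-0.56 -0.14  1.46 -0.    1.82  0.09]
[223.3  20.8  -0.4   0.    0.  -18.9]
```

>>> {"op": "step_arm", "data": {"commands": [[[45, 4, 0, 0, 0, -4, 87], [90, 8, 0, 0, 0, -8, 87], [135, 12, 0, 0, 0, -12, 87], [180, 17, 0, 0, 0, -16, 87], [210, 20, 0, 0, 0, -18.5, 87], [223, 21, 0, 0, 0, -19, 87], [223, 21, 0, 0, 0, -19, 87], [223, 21, 0, 0, 0, -19, 87]]]}}

```text
t: 2.2
position: [0.603, -0.0813, 0.2338]
ee_rot: [2.545, 1.841, -0.001]
wrist_force: [0.1, -0.3, -0.8]
grip_width: 0.0871
```

```bash
python3 nx.py .604 -.078 .122 -18.1;python3 - <<'E'
from h import *
import cv2
d=get_image("wrist");im=d["img"][:,:,::-1].copy()
for X in([.604,-.078,.142],):
    print(proj(d,X))
cv2.imwrite("pics/w1.png",im)
E
```

```text
meas [ 0.603  -0.0813  0.2338] yaw -18.25 t 2.2 F [ 0.1 -0.3 -0.8] w 0.0871 q [-0.19  0.11  1.21 -0.    1.82  0.13]
[ 3.500e+00 -1.000e-01  1.118e+02  0.000e+00  0.000e+00 -1.000e-01]
[314.20192163 197.57631967]
```

View pics/w1.png

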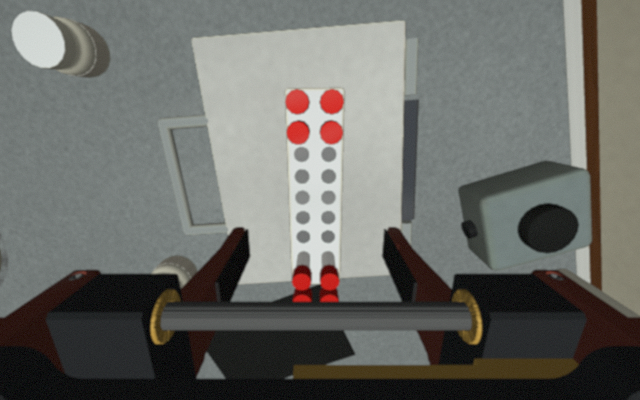

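The wrist view has the rack's middle hole at (315,197), and the prediction was (314,198), so the grasp is aligned. I'll descend and close.

>>> {"op": "step_arm", "data": {"commands": [[[2, 0, 25, 0, 0, 0, 87], [3, 0, 50, 0, 0, 0, 87], [3.5, 0, 75, 0, 0, 0, 87], [3.5, 0, 95, 0, 0, 0, 87], [3.5, 0, 108, 0, 0, 0, 87], [3.5, 0, 112, 0, 0, 0, 87], [3.5, 0, 112, 0, 0, 0, 87], [3.5, 0, 112, 0, 0, 0, 60]]], "squeeze": 25}}

```text
t: 3.25
position: [0.6051, -0.0771, 0.1228]
ee_rot: [2.543, 1.842, 0.002]
wrist_force: [0.4, 0.3, -0.3]
grip_width: 0.08
```

>>> {"op": "step_arm", "data": {"commands": [[[0, 0, 0, 0, 0, 0, 45], [0, 0, 0, 0, 0, 0, 40], [0, 0, 0, 0, 0, 0, 40], [0, 0, 0, 0, 0, 0, 40], [0, 0, 0, 0, 0, 0, 40]]], "squeeze": 25}}

```text
t: 3.88
position: [0.6045, -0.0769, 0.1218]
ee_rot: [-2.544, -1.843, 0.0]
wrist_force: [-1.2, 0.2, 1.6]
grip_width: 0.0504
```

```bash
python3 nx.py .604 -.078 .22 -18.1
```

```text
meas [ 0.6045 -0.0769  0.1218] yaw -18.15 t 3.88 F [-1.2  0.2  1.6] w 0.0504 q [-0.18  0.12  1.39  0.    1.62  0.13]
[ -1.2  -0.2 -98.2  -0.   -0.   -0.1]
```

>>> {"op": "step_arm", "data": {"commands": [[[0, 0, -6, 0, 0, 0, 40], [0, 0, -15, 0, 0, 0, 40], [0, 0, -30, 0, 0, 0, 40], [0, 0, -45, 0, 0, 0, 40], [0, 0, -60, 0, 0, 0, 40], [0, 0, -72, 0, 0, 0, 40], [0, 0, -80, 0, 0, 0, 40], [0, 0, -80, 0, 0, 0, 40]]]}}

```text
t: 4.88
position: [0.6049, -0.0771, 0.2024]
ee_rot: [2.544, 1.843, 0.001]
wrist_force: [-0.1, 0.6, -2.7]
grip_width: 0.05
```

```bash
python3 nx.py .438 -.354 .2 -84.8;python3 - <<'E'
from h import *
import cv2
d=get_image("scene");cv2.imwrite("pics/s2.png",d["img"][:,:,::-1])
E
```

```text
meas [ 0.6049 -0.0771  0.2024] yaw -18.16 t 4.88 F [-0.1  0.6 -2.7] w 0.05 q [-0.18  0.11  1.26  0.    1.76  0.13]
[-3.152e+02 -7.220e+01  2.300e+00  1.000e-01 -0.000e+00  6.660e+01]
```

View pics/s2.png

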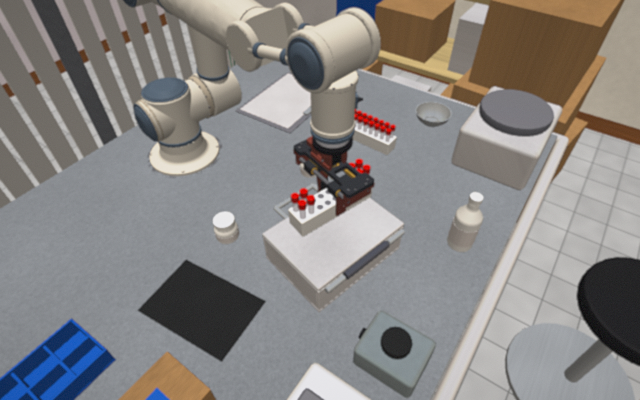

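>>> {"op": "step_arm", "data": {"commands": [[[-15, -3, 0, 0, 0, 3, 40], [-40, -9, 0, 0, 0, 8, 40], [-70, -16, 0, 0, 0, 14, 40], [-100, -23, 0, 0, 0, 21, 40], [-130, -30, 0, 0, 0, 27, 40], [-160, -37, 0, 0, 0, 33, 40], [-190, -44, 0, 0, 0, 40, 40], [-220, -51, 0, 0, 0, 46, 40]]]}}

```text
t: 5.92
position: [0.486, -0.2715, 0.201]
ee_rot: [-3.064, -0.693, 0.002]
wrist_force: [-0.2, 0.2, -2.7]
grip_width: 0.05
```

```bash
python3 nx.py .438 -.354 .2 -84.8
```

```text
meas [ 0.486  -0.2715  0.201 ] yaw -64.53 t 5.92 F [-0.2  0.2 -2.7] w 0.05 q [-0.57 -0.03  1.41 -0.    1.76  0.56]
[-78.8  53.8   1.   -0.    0.1  20.3]
```

>>> {"op": "step_arm", "data": {"commands": [[[-25, 17, 0, 0, 0, 6, 40], [-50, 34, 0, 0, 0, 13, 40], [-70, 47, 0, 0, 0, 18, 40], [-79, 54, 0, 0, 0, 20.3, 40], [-79, 54, 30, 0, 0, 20.3, 40], [-79, 54, 60, 0, 0, 20.3, 40], [-79, 54, 90, 0, 0, 20.3, 40], [-79, 54, 100, 0, 0, 20.3, 40]]]}}

```text
t: 6.92
position: [0.439, -0.3521, 0.0989]
ee_rot: [-3.135, -0.152, 0.005]
wrist_force: [1.2, 1.0, -2.9]
grip_width: 0.0496
```

>>> {"op": "step_arm", "data": {"commands": [[[0, 0, 15, 0, 0, 0, 40], [0, 0, 30, 0, 0, 0, 40], [0, 0, 30, 0, 0, 0, 40], [0, 0, 30, 0, 0, 0, 40]]]}}

```text
t: 7.42
position: [0.4403, -0.3534, 0.0723]
ee_rot: [3.137, 0.152, 0.001]
wrist_force: [0.0, 0.2, -3.4]
grip_width: 0.0502
```

```bash
python3 nx.py .438 -.354 .029 -84.8;python3 - <<'E'
from h import *
import cv2
d=get_image("top");cv2.imwrite("pics/t3.png",cv2.resize(d["img"][150:310,360:520,::-1],(560,560)))
d=get_image("scene");cv2.imwrite("pics/s3.png",cv2.resize(d["img"][200:360,100:300,::-1],(700,560)))
E
```

```text
meas [ 0.4403 -0.3534  0.0723] yaw -84.46 t 7.42 F [ 0.   0.2 -3.4] w 0.0502 q [-0.74  0.02  1.59  0.    1.53  0.74]
[-2.4  0.3 43.3  0.  -0.   0.3]
```

View pics/t3.png

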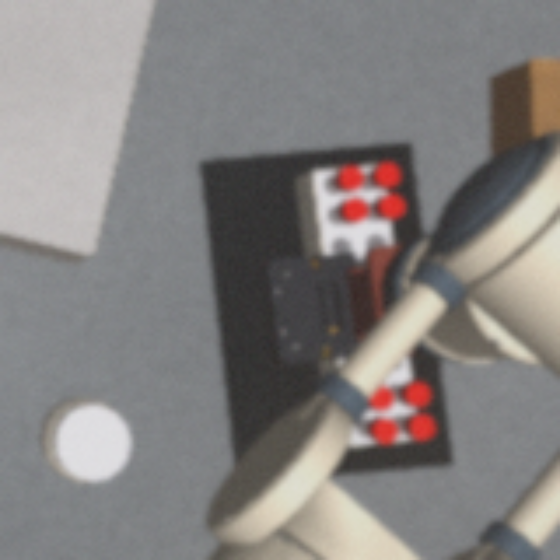

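View pics/s3.png

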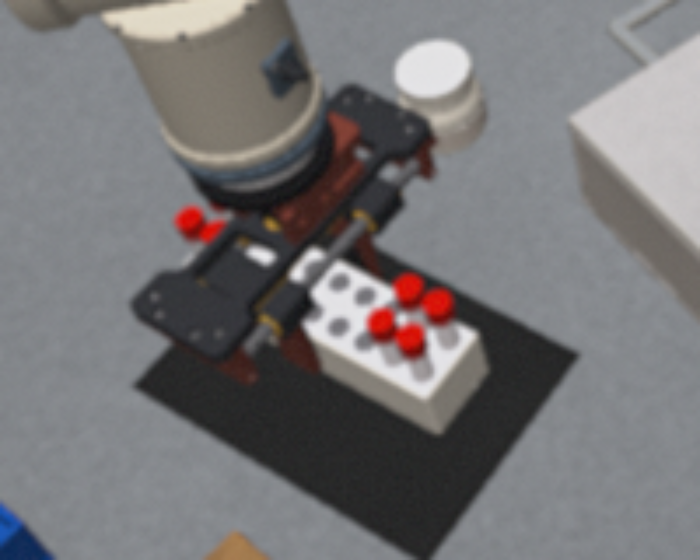

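The rack is level over the pad and lined up with it. Allowing for parallax it is centred, so I'll lower it the rest of the way.

>>> {"op": "step_arm", "data": {"commands": [[[-2, 0, 15, 0, 0, 0.3, 40], [-2, 0, 30, 0, 0, 0.3, 40], [-2, 0, 38, 0, 0, 0.3, 40], [-2, 0, 40.5, 0, 0, 0.3, 40], [-2, 0, 42, 0, 0, 0.3, 40], [-2, 0, 43, 0, 0, 0.3, 40], [-2, 0, 43, 0, 0, 0.3, 40]]]}}

```text
t: 8.4
position: [0.4382, -0.3535, 0.029]
ee_rot: [3.138, 0.144, 0.001]
wrist_force: [-0.9, 0.1, -4.2]
grip_width: 0.0497
```

```bash
python3 nx.py .438 -.354 .029 -84.8
```

```text
meas [ 0.4382 -0.3535  0.029 ] yaw -84.76 t 8.4 F [-0.9  0.1 -4.2] w 0.0497 q [-0.74  0.05  1.64 -0.    1.45  0.74]
[-0.3  0.4  0.   0.  -0.   0. ]
```

>>> {"op": "step_arm", "data": {"commands": [[[0, 0, 1, 0, 0, 0, 40], [0, 0, 1, 0, 0, 0, 40], [0, 0, 1, 0, 0, 0, 40]]]}}

```text
t: 8.78
position: [0.4383, -0.3536, 0.0289]
ee_rot: [3.138, 0.144, 0.001]
wrist_force: [-2.2, 2.8, 6.3]
grip_width: 0.0501
```

>>> {"op": "step_arm", "data": {"commands": [[[0, 0, 1, 0, 0, 0, 40], [0, 0, 1, 0, 0, 0, 40], [0, 0, 1, 0, 0, 0, 40]]]}}

```text
t: 9.15
position: [0.4383, -0.3536, 0.0289]
ee_rot: [3.137, 0.144, 0.002]
wrist_force: [-5.2, 3.6, 10.3]
grip_width: 0.05
```

Contact shows as an upward push on the wrist of about 10 N. I'll release.

>>> {"op": "step_arm", "data": {"commands": [[[0, 0, -1, 0, 0, 0, 54], [0, 0, -1, 0, 0, 0, 60], [0, 0, -1, 0, 0, 0, 75], [0, 0, -1, 0, 0, 0, 80], [0, 0, -10, 0, 0, 0, 80], [0, 0, -30, 0, 0, 0, 80], [0, 0, -60, 0, 0, 0, 80], [0, 0, -90, 0, 0, 0, 80]]]}}

```text
t: 10.15
position: [0.4382, -0.3536, 0.1193]
ee_rot: [3.137, 0.144, 0.002]
wrist_force: [-0.2, 0.8, 0.9]
grip_width: 0.0804
```

```bash
python3 nx.py .461 -.0285 .2 -13.8
```

```text
meas [ 0.4382 -0.3536  0.1193] yaw -84.76 t 10.15 F [-0.2  0.8  0.9] w 0.0804 q [-0.74 -0.    1.53 -0.    1.61  0.74]
[ 5.250e+01 -3.215e+02 -8.100e+01  1.000e-01 -0.000e+00 -7.100e+01]
```

>>> {"op": "step_arm", "data": {"commands": [[[0, 0, -30, 0, 0, 0, 60], [0, -15, -60, 0, 0, -2, 50], [5, -45, -81, 0, 0, -8, 40], [12, -80, -81, 0, 0, -15, 40], [18, -115, -81, 0, 0, -23, 40], [24, -150, -81, 0, 0, -31, 40], [30, -185, -81, 0, 0, -39, 40], [36, -220, -81, 0, 0, -47, 40]]]}}

```text
t: 11.15
position: [0.4539, -0.1299, 0.1997]
ee_rot: [2.816, 1.389, 0.003]
wrist_force: [0.6, 0.2, 0.6]
grip_width: 0.0402
```

```bash
python3 nx.py .461 -.0285 .2 -13.8
```

```text
meas [ 0.4539 -0.1299  0.1997] yaw -37.5 t 11.15 F [0.6 0.2 0.6] w 0.0402 q [-0.35 -0.26  1.62  0.    1.78  0.3 ]
[ 84.8 -56.1  -0.4   0.2  -0.  -23.7]
```

>>> {"op": "step_arm", "data": {"commands": [[[25, -16, 0, 0, 0, -7, 40], [50, -33, 0, 0, 0, -14, 40], [72, -48, 0, 0, 0, -20, 40], [82, -54, 0, 0, 0, -23.5, 40], [82, -54, 0, 0, 0, -23.5, 40], [82, -54, 0, 0, 0, -23.5, 40]]]}}

```text
t: 11.9
position: [0.4613, -0.0338, 0.198]
ee_rot: [2.481, 1.926, -0.0]
wrist_force: [0.3, -0.2, -0.0]
grip_width: 0.0398
```

```bash
python3 nx.py .461 -.0285 .2 -13.8;python3 - <<'E'
from h import *
import cv2
d=get_image("wrist");cv2.imwrite("pics/w4.png",d["img"][:,:,::-1])
b=np.array([.461,-.0285,.091]);u=np.array([.2385,.971,0])
for k in(-.06,0,.06):print(proj(d,b+k*u))
d=get_image("top");cv2.imwrite("pics/t4.png",cv2.resize(d["img"][150:310,360:520,::-1],(560,560)))
E
```

```text
meas [ 0.4613 -0.0338  0.198 ] yaw -14.37 t 11.9 F [ 0.3 -0.2 -0. ] w 0.0398 q [-0.15 -0.29  1.65 -0.    1.78  0.1 ]
[ 5.1 -1.6 -2.   0.   0.  -0.6]
[313.41059001 246.15497145]
[312.69120668 191.04536669]
[311.86728816 127.92766317]
```

View pics/w4.png

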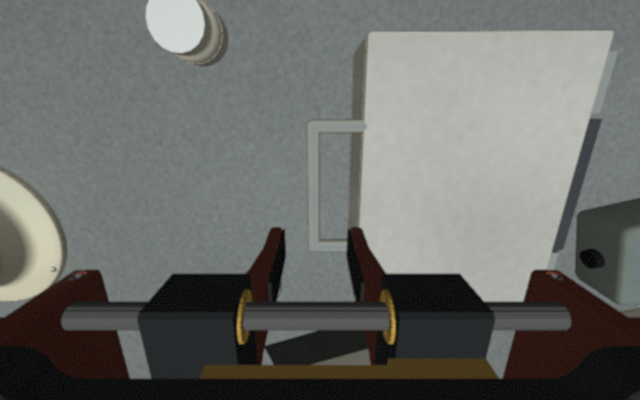

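View pics/t4.png

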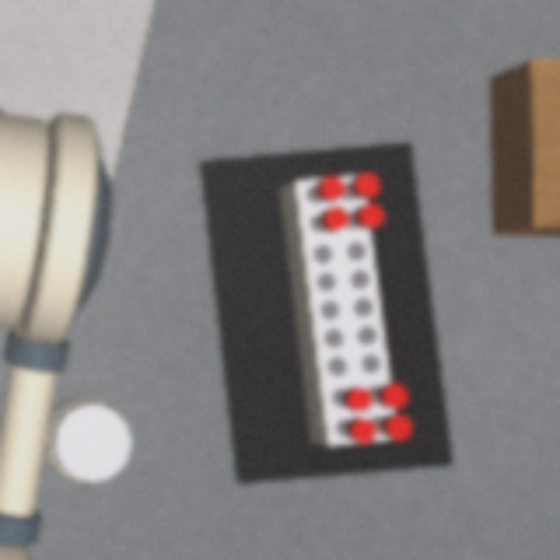

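The rack stands upright within the pad. The bar is at u≈313 (v 127–245) in the wrist view, as predicted, so I'll descend over it.

>>> {"op": "step_arm", "data": {"commands": [[[3, -1, 25, 0, 0, 0, 40], [5, -1.6, 50, 0, 0, 0.5, 40], [5, -1.6, 75, 0, 0, 0.5, 40], [5, -1.6, 95, 0, 0, 0.5, 40], [5, -1.6, 108, 0, 0, 0.5, 40], [5, -1.6, 115, 0, 0, 0.5, 40], [5, -1.6, 115, 0, 0, 0.5, 40], [5, -1.6, 115, 0, 0, 0.5, 40]]]}}

```text
t: 13.0
position: [0.4615, -0.0279, 0.0835]
ee_rot: [2.488, 1.917, 0.002]
wrist_force: [0.3, -0.1, -0.8]
grip_width: 0.0401
```

```bash
python3 nx.py .461 -.0285 .083 -13.8;python3 - <<'E'
from h import *
import cv2
d=get_image("wrist");cv2.imwrite("pics/w5.png",d["img"][:,:,::-1])
b=np.array([.461,-.0285,.091]);u=np.array([.2385,.971,0])
for k in(-.06,0,.06):print(proj(d,b+k*u))
E
```

```text
meas [ 0.4615 -0.0279  0.0835] yaw -14.76 t 13.0 F [ 0.3 -0.1 -0.8] w 0.0401 q [-0.13 -0.27  1.83  0.    1.57  0.12]
[-0.7 -0.3  0.5  0.1 -0.  -1. ]
[314.88883953 338.0767407 ]
[313.16746949 256.84448031]
[311.01052881 155.057437  ]
```

View pics/w5.png

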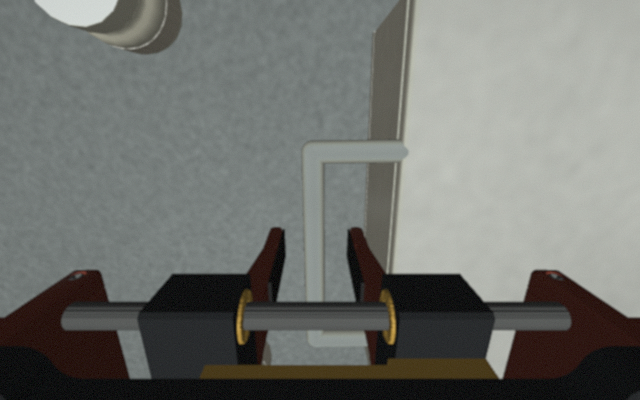

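>>> {"op": "step_arm", "data": {"commands": [[[0, 0, 0.5, 0, 0, -1, 30], [0, 0, 0.5, 0, 0, -1, 20], [0, 0, 0.5, 0, 0, -1, 12], [0, 0, 0.5, 0, 0, -1, 8], [0, 0, 0.5, 0, 0, -1, 8], [0, 0, 0.5, 0, 0, -1, 8]]], "squeeze": 25}}

```text
t: 13.8
position: [0.4605, -0.0277, 0.0819]
ee_rot: [-2.471, -1.939, 0.001]
wrist_force: [-5.0, 1.2, 1.1]
grip_width: 0.0112
```

```bash
cat > arc.py <<'E'
from h import *
# arc.py a0: angles (deg) list ; prints shifts from commanded pose at bar angle a0
r=245.; a=[float(v) for v in sys.argv[1:]]; a0=np.radians(a[0])
# bar angle: bar 6mm above hinge line in lid frame
P=lambda t: np.array([-r*np.cos(t)-6*np.sin(t), r*np.sin(t)*1+6*np.cos(t)])
o=get_obs();R=Rn.from_rotvec(o["ee_rot"]);m=R.as_matrix()
for d in a[1:]:
    dx,dz=P(np.radians(d))-P(a0); c=np.radians(-13.8)
    s=R.inv().apply([dx*np.cos(c),dx*np.sin(c),dz]); print(d,s.round(1))
E
python3 nx.py; python3 arc.py 0 2 4 7 10 13 16 18 20
python3 - <<'E'
# current angle from measured
E
```

```text
meas [ 0.4605 -0.0277  0.0819] yaw -13.76 t 13.8 F [-5.   1.2  1.1] w 0.0112 q [-0.13 -0.27  1.84  0.    1.57  0.11]
2.0 [-0.  -0.1 -8.5]
4.0 [ -0.    0.2 -17.1]
7.0 [ -0.    1.1 -29.8]
10.0 [ -0.    2.6 -42.5]
13.0 [ -0.    4.9 -55. ]
16.0 [ -0.    7.7 -67.3]
18.0 [ -0.   10.  -75.4]
20.0 [ -0.   12.6 -83.5]
```

>>> {"op": "step_arm", "data": {"commands": [[[0, 0, -4, 0, 0, 0, 8], [0, 0, -8.5, 0, 0, 0, 8], [0, 0.2, -17, 0, 0, 0, 8], [0, 0.6, -25, 0, 0, 0, 8], [0, 1.2, -31, 0, 0, 0, 8], [0, 2, -37, 0, 0, 0, 8], [0, 2.6, -42.5, 0, 0, 0, 8], [0, 2.6, -42.5, 0, 0, 0, 8]]]}}

```text
t: 14.8
position: [0.4652, -0.029, 0.1259]
ee_rot: [2.469, 1.937, 0.005]
wrist_force: [6.8, -1.7, -4.2]
grip_width: 0.0112
```

```bash
python3 nx.py; python3 arc.py 10 12 14 16.5 19 21.5 24 27 30;python3 - <<'E'
from h import *
import cv2
d=get_image("scene");cv2.imwrite("pics/s6.png",cv2.resize(d["img"][120:320,230:430,::-1],(560,560)))
E
```

```text
meas [ 0.4652 -0.029   0.1259] yaw -13.77 t 14.8 F [ 6.8 -1.7 -4.2] w 0.0112 q [-0.13 -0.28  1.77 -0.    1.65  0.11]
12.0 [-0.   1.5 -8.3]
14.0 [ -0.    3.2 -16.6]
16.5 [ -0.    5.8 -26.9]
19.0 [ -0.    8.9 -36.9]
21.5 [ -0.   12.4 -46.9]
24.0 [ -0.   16.3 -56.6]
27.0 [ -0.   21.6 -68. ]
30.0 [ -0.   27.5 -79.1]
```

View pics/s6.png

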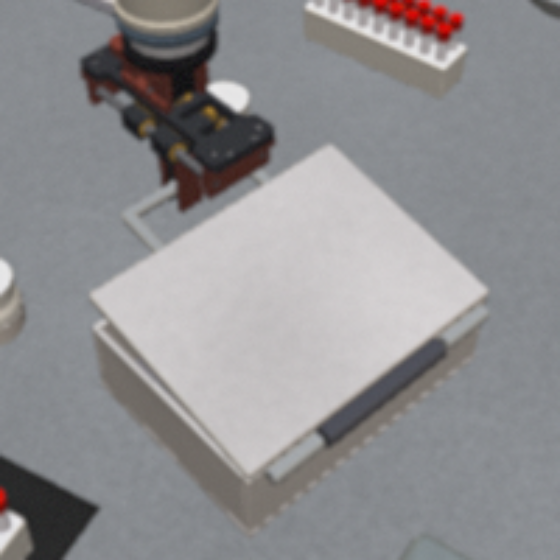

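>>> {"op": "step_arm", "data": {"commands": [[[0, 2.3, -8.3, 0, 0, 0, 8], [0, 4.2, -16.6, 0, 0, 0, 8], [0, 7, -27, 0, 0, 0, 8], [0, 10, -37, 0, 0, 0, 8], [0, 13.5, -47, 0, 0, 0, 8], [0, 17.5, -56.6, 0, 0, 0, 8], [0, 22.8, -68, 0, 0, 0, 8], [0, 28.7, -79, 0, 0, 0, 8]]]}}

```text
t: 15.85
position: [0.4952, -0.0365, 0.2027]
ee_rot: [2.467, 1.935, 0.008]
wrist_force: [23.3, -4.6, -16.3]
grip_width: 0.0116
```

```bash
python3 nx.py; python3 arc.py 30 32.5 35 37.5 40 42.5 45 47 49
```

```text
meas [ 0.4952 -0.0365  0.2027] yaw -13.8 t 15.85 F [ 23.3  -4.6 -16.3] w 0.0116 q [-0.14 -0.2   1.57 -0.    1.77  0.1 ]
32.5 [-0.   5.4 -9. ]
35.0 [ -0.   11.2 -17.7]
37.5 [ -0.   17.4 -26.1]
40.0 [ -0.   23.9 -34.2]
42.5 [ -0.   30.8 -42. ]
45.0 [ -0.   38.1 -49.5]
47.0 [ -0.   44.1 -55.2]
49.0 [ -0.   50.4 -60.7]
```

Radial force has built up because my arc had the sign of the 6 mm bar offset wrong. I'll fix the formula and bring the hand back onto the circle.

```bash
cat > arc.py <<'E'
from h import *
# arc.py cy cz angles...: commanded totals (tool y, z) since shut
r=245.; a=[float(v) for v in sys.argv[1:]]
P=lambda t: np.array([-r*np.cos(t)+6*np.sin(t), r*np.sin(t)+6*np.cos(t)])
for d in a[2:]:
    dx,dz=P(np.radians(d))-P(0); print(d,round(dx-a[0],1),round(-dz-a[1],1))
E
python3 arc.py 31.3 -121.5 30 31 32.5 35 37.5 40 42.5 45 47 49
```

```text
30.0 4.5 -0.2
31.0 6.8 -3.8
32.5 10.3 -9.2
35.0 16.4 -17.9
37.5 23.0 -26.4
40.0 29.9 -34.6
42.5 37.1 -42.4
45.0 44.7 -50.0
47.0 51.0 -55.8
49.0 57.5 -61.3
```

>>> {"op": "step_arm", "data": {"commands": [[[0, 4, 0, 0, 0, 0, 8], [0, 7, -4, 0, 0, 0, 8], [0, 10, -9, 0, 0, 0, 8], [0, 13, -13.5, 0, 0, 0, 8], [0, 16, -18, 0, 0, 0, 8], [0, 16, -18, 0, 0, 0, 8]]]}}

```text
t: 16.6
position: [0.5077, -0.0396, 0.2219]
ee_rot: [2.471, 1.938, 0.001]
wrist_force: [5.7, -3.3, -5.7]
grip_width: 0.0115
```

```bash
python3 nx.py; python3 arc.py 47.3 -139.5 35 37 39 41 43 45 47 49 50 51
```

```text
meas [ 0.5077 -0.0396  0.2219] yaw -13.79 t 16.6 F [ 5.7 -3.3 -5.7] w 0.0115 q [-0.14 -0.16  1.49 -0.    1.8   0.1 ]
35.0 0.4 0.1
37.0 5.6 -6.7
39.0 11.1 -13.3
41.0 16.7 -19.8
43.0 22.6 -26.0
45.0 28.7 -32.0
47.0 35.0 -37.8
49.0 41.5 -43.3
50.0 44.8 -46.0
51.0 48.2 -48.7
```

>>> {"op": "step_arm", "data": {"commands": [[[0, 4, -3.5, 0, 0, 0, 8], [0, 7.5, -8, 0, 0, 0, 8], [0, 12, -13, 0, 0, 0, 8], [0, 18, -19.5, 0, 0, 0, 8], [0, 24, -25.5, 0, 0, 0, 8], [0, 30, -31.5, 0, 0, 0, 8], [0, 36, -37.5, 0, 0, 0, 8], [0, 39.5, -40, 0, 0, 0, 8]]]}}

```text
t: 17.6
position: [0.5449, -0.0489, 0.2637]
ee_rot: [2.472, 1.938, -0.001]
wrist_force: [-6.6, -3.6, 4.8]
grip_width: 0.011
```

```bash
cat > ang.py <<'E'
from h import *
import cv2
o=get_obs();c=np.radians(-13.8)
x=(o["position"][0]-.699)*np.cos(c)+(o["position"][1]+.087)*np.sin(c);z=o["position"][2]+.008-.085
print("polar deg",np.degrees(np.arctan2(z,-x))-np.degrees(np.arctan2(6,245)),"r",np.hypot(x,z))
d=get_image("scene");cv2.imwrite("pics/"+sys.argv[1],cv2.resize(d["img"][100:320,230:450,::-1],(660,660))[:600])
E
python3 nx.py; python3 ang.py s7.png; python3 arc.py 86.8 -179.5 47 48 49 51 53 55 57 59 61 62 63 64 65
```

```text
meas [ 0.5449 -0.0489  0.2637] yaw -13.79 t 17.6 F [-6.6 -3.6  4.8] w 0.011 q [-0.15 -0.04  1.31 -0.    1.87  0.09]
polar deg 48.238839237893295 r 0.2450612257098098
47.0 -4.5 2.2
48.0 -1.3 -0.6
49.0 2.0 -3.3
51.0 8.7 -8.7
53.0 15.5 -13.8
55.0 22.6 -18.6
57.0 29.8 -23.2
59.0 37.2 -27.6
61.0 44.7 -31.7
62.0 48.5 -33.6
63.0 52.3 -35.5
64.0 56.2 -37.3
65.0 60.1 -39.1
```

View pics/s7.png

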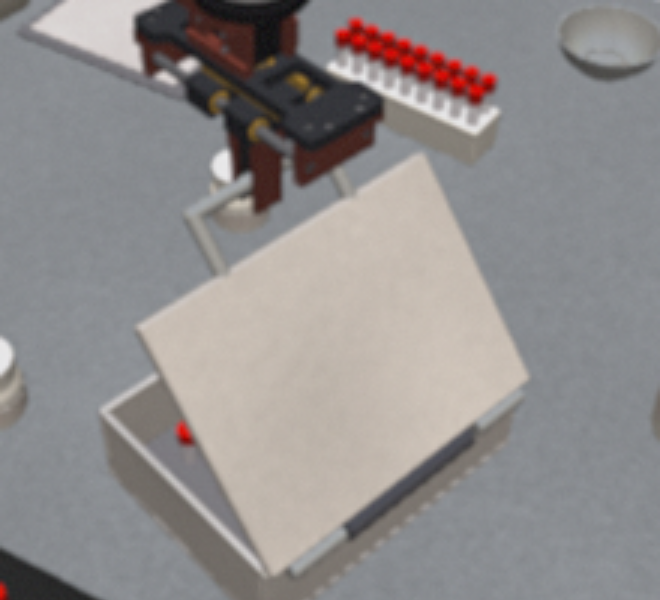

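The lid is at about 48° and still held; the measured radius is 245 mm. I'll continue past the balance point to about 65°.

>>> {"op": "step_arm", "data": {"commands": [[[0, 1, -3.3, 0, 0, 0, 8], [0, 7.7, -8.7, 0, 0, 0, 8], [0, 14.5, -13.8, 0, 0, 0, 8], [0, 21.6, -18.6, 0, 0, 0, 8], [0, 28.8, -23, 0, 0, 0, 8], [0, 36.5, -27.5, 0, 0, 0, 8], [0, 42, -30.5, 0, 0, 0, 8], [0, 44.7, -31.7, 0, 0, 0, 8]]]}}

```text
t: 18.65
position: [0.5888, -0.0598, 0.2948]
ee_rot: [2.471, 1.937, 0.0]
wrist_force: [-3.2, -4.8, 3.7]
grip_width: 0.0112
```

```bash
python3 nx.py; python3 ang.py s8.png; python3 arc.py 131.5 -211.2 61 62 63 64 65 66
```

```text
meas [ 0.5888 -0.0598  0.2948] yaw -13.81 t 18.65 F [-3.2 -4.8  3.7] w 0.0112 q [-0.16  0.09  1.12 -0.    1.93  0.08]
polar deg 61.07729128530404 r 0.24556977158379045
61.0 -0.0 0.0
62.0 3.8 -1.9
63.0 7.6 -3.8
64.0 11.5 -5.6
65.0 15.4 -7.4
66.0 19.3 -9.1
```

View pics/s8.png

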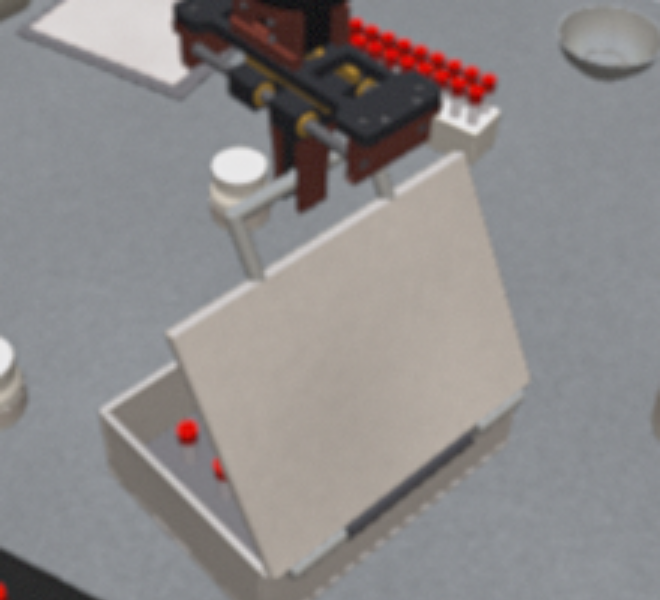

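>>> {"op": "step_arm", "data": {"commands": [[[0, 5.7, -2.8, 0, 0, 0, 8], [0, 11.5, -5.6, 0, 0, 0, 8], [0, 15.4, -7.4, 0, 0, 0, 8], [0, 15.4, -7.4, 0, 0, 0, 8], [0, 15.4, -7.4, 0, 0, 0, 8]]]}}

```text
t: 19.32
position: [0.6038, -0.0634, 0.3019]
ee_rot: [2.471, 1.937, 0.001]
wrist_force: [-2.1, -6.0, 1.2]
grip_width: 0.0114
```

```bash
python3 nx.py; python3 ang.py s9.png; python3 arc.py 146.9 -218.6 63 61 59 57 55 53 51 50 49 47 45
python3 - <<'E'
from h import *
d=get_image("scene");c=np.radians(-13.8);ux=np.array([np.cos(c),np.sin(c),0]);uy=np.array([-ux[1],ux[0],0])
for a in(60,63,65,67):
  t=np.radians(a)
  for k in(-.133,.133):
    X=np.array([.699,-.087,.085])+k*uy+.2*(-np.cos(t)*ux+np.sin(t)*np.array([0,0,1]))+.012*(np.sin(t)*ux+np.cos(t)*np.array([0,0,1]))
    print(a,k,((proj(d,X)-[230,100])*3).round())
E
```

```text
meas [ 0.6038 -0.0634  0.3019] yaw -13.81 t 19.32 F [-2.1 -6.   1.2] w 0.0114 q [-0.16  0.14  1.06 -0.    1.94  0.08]
polar deg 65.02971141837143 r 0.24535068458835335
63.0 -7.8 3.6
61.0 -15.4 7.4
59.0 -22.9 11.5
57.0 -30.3 15.9
55.0 -37.5 20.5
53.0 -44.6 25.3
51.0 -51.4 30.4
50.0 -54.8 33.1
49.0 -58.1 35.8
47.0 -64.6 41.3
45.0 -70.9 47.1
60 -0.133 [169. 334.]
60 0.133 [458. 151.]
63 -0.133 [178. 338.]
63 0.133 [468. 152.]
65 -0.133 [184. 341.]
65 0.133 [475. 154.]
67 -0.133 [190. 344.]
67 0.133 [482. 155.]
```

View pics/s9.png

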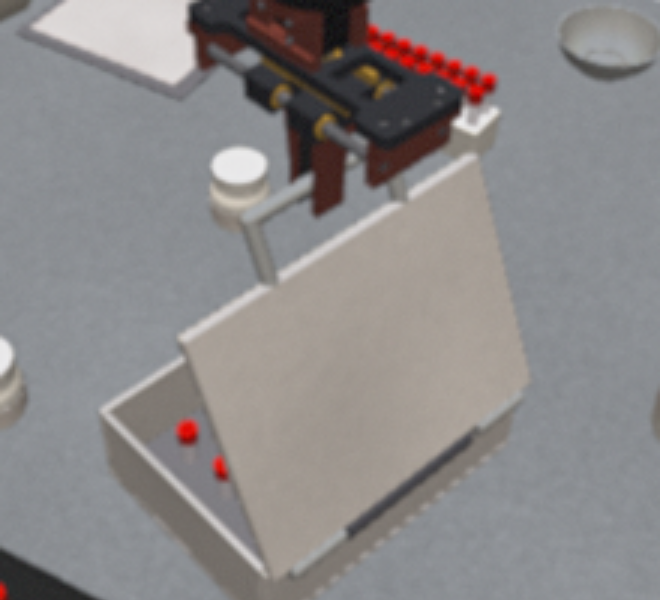

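The image corners (183,340) and (474,156) match 65°. I'll ease the lid down to 45°, with a 1 mm sideways relief.

>>> {"op": "step_arm", "data": {"commands": [[[0, -4, 1.8, 0, 0, 0, 8], [-0.5, -9.7, 4.5, 0, 0, 0, 8], [-1, -15.4, 7.4, 0, 0, 0, 8], [-1, -21, 10.5, 0, 0, 0, 8], [-1, -26.6, 13.7, 0, 0, 0, 8], [-1, -32.1, 17, 0, 0, 0, 8], [-1, -37.5, 20.5, 0, 0, 0, 8], [-1, -42.8, 24.1, 0, 0, 0, 8]]]}}

```text
t: 20.42
position: [0.5615, -0.0528, 0.2765]
ee_rot: [-2.47, -1.94, -0.001]
wrist_force: [-1.6, 1.9, 4.3]
grip_width: 0.0109
```

```bash
python3 nx.py; python3 arc.py 104.1 -194.5 53 51.5 50 48.5 47 46 45
```

```text
meas [ 0.5615 -0.0528  0.2765] yaw -13.7 t 20.43 F [-1.6  1.9  4.3] w 0.0109 q [-0.15  0.01  1.24  0.    1.89  0.08]
53.0 -1.8 1.2
51.5 -6.9 5.0
50.0 -12.0 9.0
48.5 -16.9 13.0
47.0 -21.8 17.2
46.0 -25.0 20.1
45.0 -28.1 23.0
```

>>> {"op": "step_arm", "data": {"commands": [[[0, -4.5, 3.2, 0, 0, 0, 8], [0, -9.5, 7, 0, 0, 0, 8], [0, -14.5, 11, 0, 0, 0, 8], [0, -19.5, 15, 0, 0, 0, 8], [0, -24, 19, 0, 0, 0, 8], [0, -27, 22, 0, 0, 0, 8], [0, -28, 23, 0, 0, 0, 8], [0, -28, 23, 0, 0, 0, 8]]]}}

```text
t: 21.42
position: [0.5344, -0.0461, 0.2529]
ee_rot: [-2.469, -1.939, -0.0]
wrist_force: [-1.9, 5.1, 2.7]
grip_width: 0.0111
```

>>> {"op": "step_arm", "data": {"commands": [[[0, 0, 0, 0, 0, 0, 8], [0, 0, 0, 0, 0, 0, 8], [0, 0, 0, 0, 0, 0, 8], [0, 0, 0, 0, 0, 0, 8]]]}}

```text
t: 21.92
position: [0.5345, -0.0461, 0.253]
ee_rot: [-2.469, -1.939, -0.0]
wrist_force: [-1.7, 5.1, 2.5]
grip_width: 0.0111
```

```bash
python3 nx.py; python3 ang.py s10.png
python3 - <<'E'
from h import *
import cv2
d=get_image("scene");c=np.radians(-13.8);ux=np.array([np.cos(c),np.sin(c),0]);uy=np.array([-ux[1],ux[0],0])
for a in(43,45,47):
  t=np.radians(a)
  for k in(-.133,.133):
    X=np.array([.699,-.087,.085])+k*uy+.2*(-np.cos(t)*ux+np.sin(t)*np.array([0,0,1]))+.012*(np.sin(t)*ux+np.cos(t)*np.array([0,0,1]))
    print(a,k,((proj(d,X)-[230,100])*3).round())
d=get_image("top");cv2.imwrite("pics/t10.png",d["img"][:,:,::-1])
E
```

```text
meas [ 0.5345 -0.0461  0.253 ] yaw -13.71 t 21.93 F [-1.7  5.1  2.5] w 0.0111 q [-0.15 -0.07  1.36  0.    1.85  0.09]
polar deg 44.662227766258994 r 0.24434990401203543
43 -0.133 [127. 328.]
43 0.133 [406. 155.]
45 -0.133 [131. 328.]
45 0.133 [412. 154.]
47 -0.133 [136. 328.]
47 0.133 [417. 152.]
```

View pics/s10.png

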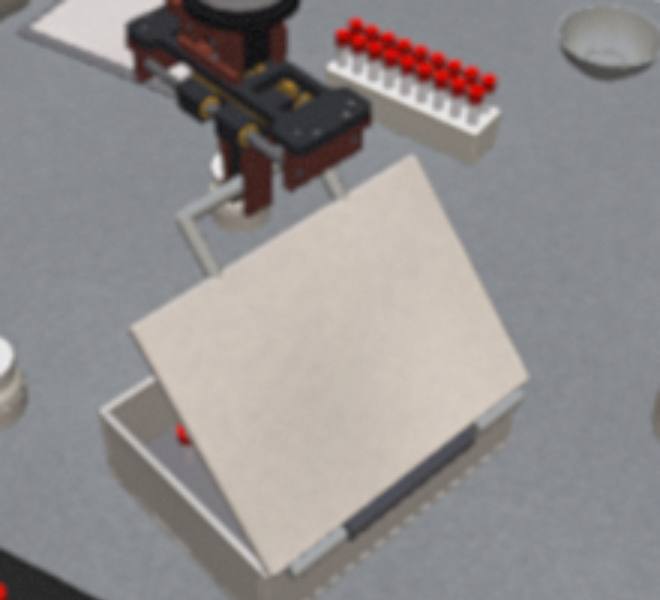

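View pics/t10.png

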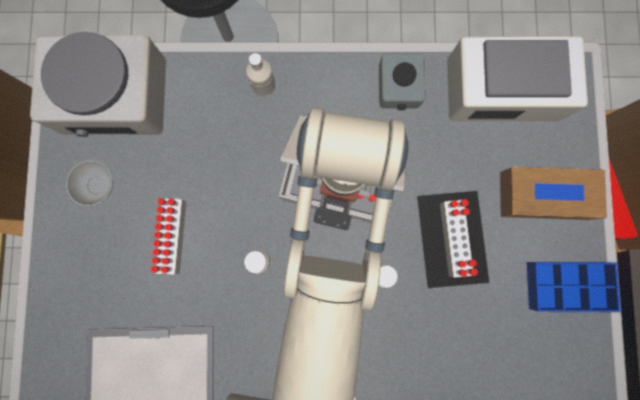

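The final pictures show lid corners at (132,327) and (415,156), which fits 45–46°. The rack is on the pad at (459,238), and the jars at (256,262) and (386,276) and the full rack at (167,236) haven't moved. I'll hand in.

```bash
python3 -c "
from rig import *
print(sign_off())"
```

```text
the job is handed in; nothing more can be done
None
```

The rack now stands upright on the pad, and the arm finished still holding the lid's bar with the lid at about 45°. I handed the job in at about 22 s; `sign_off()` reports no verdict.

- **Rack:** I gripped it at its middle, lifted it off the lid, set it down lengthwise and let go. Later top views show it upright and well inside the pad.
- **Lid:** I took the bar and raised the lid to 65°. The measured hand position gave 65.0°, and the lid corners in the image agreed. I then eased it down. The last check gave 44.7° from the hand position and 45–46° from the image. The grip read 11.1 mm on the 12 mm bar, and the hand force was about 6 N.
- **Other objects:** In the last top view the two jars and the full rack are where they were at the start.
- **One mistake on the way up:** my first lifting arc had the 6 mm bar offset with the wrong sign. The highest wrist force I read was about 29 N, at 30° open (limit 120 N). I corrected the arc there and the force dropped to under 10 N. The grip on the bar held throughout.

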